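# Level a salvaged board in the rework stand and lock it

### The arm

A 6-joint arm with a two-finger parallel gripper is mounted at the origin on the work surface. World frame = base frame: x ahead of the robot, y to its left, z up, the work surface at z = 0. Lengths are in m, angles in rad, forces in N, time in s.
With the tool pointing down it reaches from about 0.225 to 0.875 m from the base axis. Payload 3.4 kg.
Tool frame: the origin (TCP) lies midway between the tips of the shut fingers; the grasp point (between the pads) lies 19 mm behind it (pinch_z is the distance from the TCP to the grasp point, in m); z points along the fingers, y is the line along which they close (so a half turn about z gives the same grasp; the last joint's range is limited). The gripper opens to 85 mm and grips with 20 to 120 N. Pads are 22 mm wide; open, the fingers measure 114 mm over their backs; the gripper's body (76 mm by 85 mm) begins 54 mm behind the grasp point. The pads swing forward as they close: fully open they stand 13 mm farther back than shut.
Start: joints at [-1.248, 0.276, 1.505, -0, 1.361, -0.121], TCP at [0.247, -0.519, 0.231] pointing down, gripper open.
Joint ranges: [-2.89, 2.89], [-0.75, 2.08], [0.22, 2.7], [-1.18, 4.32], [0.11, 2.71], [-2.7, 2.7]. Speed limits (rad/s): [2.57, 2.57, 3.14, 3.14, 3.14, 3.14].

### API

Orientations are given as a unit quaternion [w, x, y, z].
In Python, from rig import get_state, get_image, sign_off, pinch_z gives the robot as it stands.
- The arm moves only by the tool send_rows, never from a script. Its argument "steps" is one flat list of numbers, 5 for each row, row after row: the gripper's target within -1 to 1 (fully open at 1, half-way at 0, shut at -1), then the shift along the tool's x, y, z in cm, then the turn about the tool's z in degrees. In form: [gripper, x, y, z, roll, gripper, x, y, z, roll, ...]. A call has 1 to 12 rows; each row shifts and turns the commanded pose from where the row before left it, along the tool's axes as they then stand; what a row does not reach is not made up. A row lasts 1/10 s, in which the tool goes at most 50 mm and 8.59 degrees, less where a joint would pass 70% of its speed; a pose out of reach is approached as far as the arm can. A call is refused whole if a number of a shift passes 5 or a number of a turn 8.59, either way. A call with a gripper value outside its range is refused whole. The fingers move at their own pace and stop on an object; "newtons" is the grip in N (left out, the last holds). Time passes only in rows, so rows that do not move let the fingers close. It gives the time, the measured TCP pose, the force, the opening and the grip force at its end, in the units of the state.
- get_state(): the state, without advancing time (a new reading comes with each control period).
- get_image(name): name is "scene" or "side" or "wrist"; returns a dict with "color" (480x640x3 uint8, red, green, blue), "mtx" (3x3 intrinsics, pixels), "T" (4x4, takes a point from camera to world coordinates); the wrist camera has in their place "mount" (4x4, takes a point from camera to tool coordinates, whose origin is the TCP and whose axes are the flange's). Camera axes: x right, y down, z forward; pixel columns grow to the right and rows downward; lengths in m; the calibration is good to about 2 mm. The wrist camera is an equidistant fisheye: a pixel r from the principal point sees the ray r / f radians off the axis. A picture is of the moment at which its call begins: read the wrist's pose just before it. There is no depth.
- sign_off(): hands the job in; it is judged then, once.
The state is a dict: "clock": time; "qpos": joint angles; "qd": joint speeds; "effort": joint torques, N m; "position": TCP position; "ee_rot": TCP orientation; "contact_force": force on the tool from outside, world axes, zero at the start; "moment": the same for the moment, N m; "width": finger opening in m; "gripper_force": force on a finger pad.
Only numpy, scipy, OpenCV 4.12 (cv2) and the standard library are available. Lean on these libraries where they do the work, as an engineer would, in place of code of your own. Each camera call takes 0.05 s, during which the arm holds its last target. There are 200 camera calls.

### The job

The salvaged board in the rework stand is standing on edge and locked there. Slacken the stand's lock knob fully, then turn the cradle until the board lies level with its component side (heat sink, sockets) facing up, and turn the knob tight again so that the board stays locked level. Leave everything else on the bench where it lies.

Things in the scene. Friction and masses are not known exactly. Their poses are not given: they have to be found in the camera images.
- stand: Rework stand, fixed: two base rails, two grey uprights, between them a cradle with the board on a level axle. Origin on the bench under the axle, midway along the cradle; y along the axle towards the knob upright, z up. Plain upright at y = -112 mm, 130 mm high; brake head (66 by 34 mm, top 136 mm high) at y = +152 mm. Feet and rails under 20 mm high, out to x = +-65 mm.
- cradle (a joint): Cradle angle, rad; 0 = level, component side up. Grows as bar a (stand's -x side when level) rises and the component side tips to the stand's +x; at 1.57 upright, bar a on top, components facing +x; beyond, it leans to +x. Starts 0.8 to 2.0; no stop near level. Slack, a drag of 0.05 N m (1 N at a bar) keeps it where it is left; locked, it resists over 0.5 N m.
- axle (a point): Point on the cradle's axis of rotation midway along the cradle, 110 mm above the stand's origin; axes as the stand's: y along the axle. Cradle: 124 mm across, 188 mm along the axle. Board parts (heat sink, sockets) stay within 40 mm of the axle and rise at most 20 mm from the board's mid-plane, which is that of the bars.
- bar_a (a point): Middle of cradle bar a, the upper bar at the start: aluminium, 8 by 8 mm, 176 mm long along the axle, centre line 58 mm from the axle, on the stand's -x side when level. May be pushed or pinched. Axes are the cradle's: y along the axle, x from bar a to bar b in the board's plane, z out of the component side.
- bar_b (a point): Middle of cradle bar b, the same bar on the opposite long edge, 58 mm from the axle (stand's +x side when level). Axes as bar a.
- knob (a joint): Angle of the lock knob, rad, growing clockwise seen from above: 0 = slack stop, 1.55 = tight stop. The brake is free below 0.7 and tight above 1.2. It starts tight, at 1.28 to 1.48. Turning takes up to about 0.2 N m; the knob stays where it is left, give or take 0.05.
- knob_grip (a point): Centre of the lock knob's grip bar, on its vertical axis: black T-knob on top of the brake head, bar 46 mm long, 13 wide, 24 high, on a 12 mm stem. 162 mm above the bench, 26 mm above the flat top of the brake head, at x = -18, y = +152 mm of the stand. Axes: x along the bar, y across it, z up. The cradle's nearest part is 58 mm away.
- canister: Bystander: aluminium canister 80 mm across, 106 mm high, with a dented steel funnel standing in its mouth to 129 mm. Origin under its centre.
- canister_lid: Bystander: knurled aluminium lid, 84 mm across, 17 mm high. Origin under its centre.
- stick0: Bystander: green memory stick, 68 by 30 by 4 mm, lying beside the stand. Origin under its centre.
- stick1: Bystander: memory stick as stick0.
- stick2: Bystander: memory stick as stick0.
- fan: Bystander: black laptop fan, 72 by 70 by 12 mm. Origin under its centre.
- caddy: Bystander: chrome drive caddy, 160 by 102 by 25 mm. Origin under its centre.
- tester: Bystander: red handheld tester, 135 by 70 by 40 mm. Origin under its centre.

How it is judged:
By the outcome, as a careful person would: the job done as asked, in the order asked, and still so for the second after the job is handed in, with the robot touching nothing.
It also fails if it takes over 61 s, if anything falls off the work surface, if the arm or the gripper's body presses on something with over 40 N, if the wrist force passes 120 N, or if a joint passes its speed limit or range.

## Working session

There is one attempt and no reset: what is moved stays moved. The work goes in short steps, Python scripts to look and compute and a tool call to move; the robot and the scene stay as the last step left them, time stands still between calls to the robot, and variables do not carry over. Pictures are saved under pics/ and viewed, at most 12 in all, crops included, and the job is handed in when it is done.

Besides the shell and the picture viewer there is one more tool, called after ">>>" as name(argument=value, ...) on one line, values as JSON. send_rows: Moves the arm, as the interface text tells. Its arguments: {"type":"object","properties":{"steps":{"type":"array"},"newtons":{"type":"number"}},"required":["steps"]}

```bash
mkdir -p pics; python3 - <<'E'
from rig import *
import cv2,numpy as np
s=get_state();print(s['clock'],s['position'],s['ee_rot'],s['width'],pinch_z)
for n in ("scene","side"):
    d=get_image(n);cv2.imwrite(f"pics/{n}0.png",d["color"][:,:,::-1]);print(n,d["mtx"].tolist(),np.round(d["T"],4).tolist())
d=get_image("wrist");print(d["mtx"].tolist(),d["mount"].tolist())
E
```

```text
0.0 [ 0.24669872 -0.51879394  0.23040426] [-9.38030192e-04  9.75485995e-01  2.20059501e-01 -9.78205065e-05] 0.08549710083810204 0.0187
scene [[506.5286263087054, 0.0, 320.515972625364], [0.0, 506.5286263087054, 231.3199960246775], [0.0, 0.0, 1.0]] [[0.6939, 0.5799, -0.4269, 1.074], [0.72, -0.5689, 0.3974, -0.4405], [-0.0125, -0.5831, -0.8123, 1.0328], [0.0, 0.0, 0.0, 1.0]]
side [[463.7695130508095, 0.0, 316.9206547619189], [0.0, 463.7695130508095, 241.35773796292898], [0.0, 0.0, 1.0]] [[-0.9007, -0.3134, 0.3011, 0.2577], [-0.4345, 0.6401, -0.6336, 0.6456], [0.0059, -0.7015, -0.7126, 0.8465], [0.0, 0.0, 0.0, 1.0]]
[[371.64829954431775, 0.0, 316.7824421735621], [0.0, 371.64829954431775, 239.5246209660221], [0.0, 0.0, 1.0]] [[-0.0014723819031955967, -0.9523708729699866, -0.3049386043286681, 0.07853917508133161], [0.9999986014142067, -0.0011603586468850993, -0.0012044656243486872, -0.0010728038937634077], [0.0007932598318214843, -0.30493995127925677, 0.952371249488687, -0.1425269149184218], [0.0, 0.0, 0.0, 1.0]]
```

View pics/scene0.png

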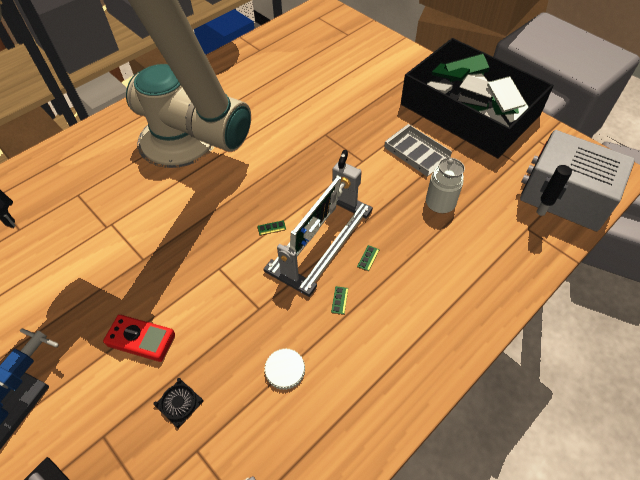

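View pics/side0.png

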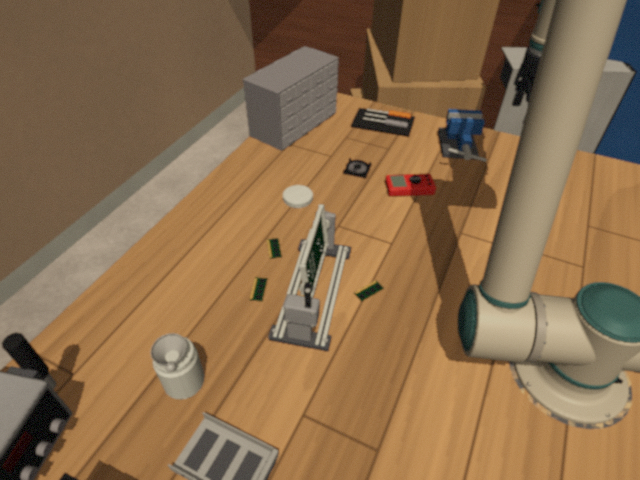

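The scene view shows the stand near (318,235) with its knob at (343,158), and the side view shows it near (312,280) with the knob at (308,292). The component side faces the scene camera, away from the robot. I'll enlarge both views.

```bash
python3 - <<'E'
import cv2,numpy as np
a=cv2.imread("pics/scene0.png")[140:300,255:385];b=cv2.imread("pics/side0.png")[195:355,260:390]
f=lambda i:cv2.resize(i,None,fx=3,fy=3,interpolation=cv2.INTER_CUBIC)
cv2.imwrite("pics/c0.png",np.hstack([f(a),f(b)]))
E
```

```text
(no output)
```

View pics/c0.png

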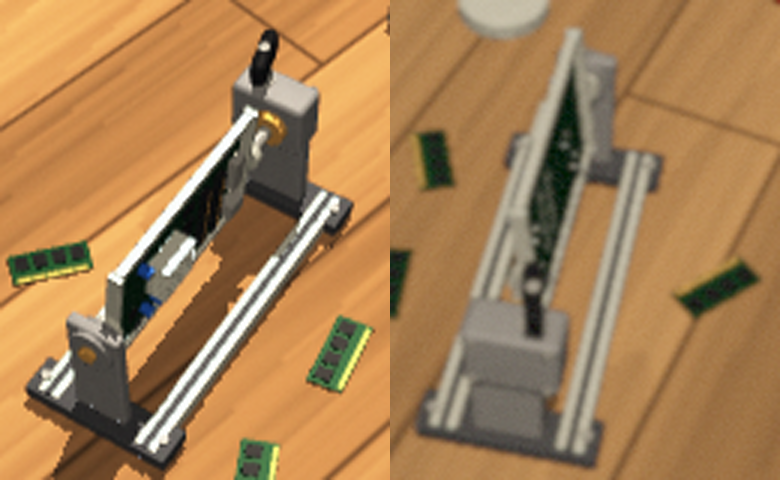

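The scene crop (left) has the knob at about (264,57), bar a's ends at (252,112) and (114,277), and the brake head top at (276,85). The side crop (right) has the knob at (534,300), bar a's ends at (574,35) and (521,212), and the components facing left (world +x). I'll triangulate these points.

```bash
cat > h.py <<'E'
import numpy as np
C={"scene":(506.53,320.516,231.32,np.array([[0.6939,0.5799,-0.4269,1.074],[0.72,-0.5689,0.3974,-0.4405],[-0.0125,-0.5831,-0.8123,1.0328]])),
"side":(463.77,316.92,241.36,np.array([[-0.9007,-0.3134,0.3011,0.2577],[-0.4345,0.6401,-0.6336,0.6456],[0.0059,-0.7015,-0.7126,0.8465]]))}
def ray(n,u,v):
    f,cx,cy,T=C[n];d=T[:,:3]@[(u-cx)/f,(v-cy)/f,1];return T[:,3],d/np.linalg.norm(d)
def plane(n,u,v,z):
    o,d=ray(n,u,v);return o+d*(z-o[2])/d[2]
def tri(p,q):
    A=np.zeros((3,3));b=np.zeros(3);R=[ray("scene",*p),ray("side",*q)]
    for o,d in R:
        P=np.eye(3)-np.outer(d,d);A+=P;b+=P@o
    x=np.linalg.solve(A,b);return x,[np.linalg.norm((np.eye(3)-np.outer(d,d))@(x-o)) for o,d in R]
sc=lambda x,y:(x/3+255,y/3+140)
sd=lambda x,y:((x-390)/3+260,y/3+195)
E
python3 - <<'E'
from h import *
np.set_printoptions(precision=4,suppress=True)
k=tri(sc(264,60),sd(534,302));print("knob",k)
p=tri(sc(252,112),sd(521,212));q=tri(sc(114,277),sd(574,35));print("bar knob end",p,"far",q)
print("knob@162",plane("scene",*sc(264,60),.162),plane("side",*sd(534,302),.162))
# base feet corners, z~.015
for c in [(30,390),(170,465),(352,205)]: print("sc",c,plane("scene",*sc(*c),.012))
for c in [(418,432),(600,462),(508,150),(662,170)]: print("sd",c,plane("side",*sd(*c),.012))
E
```

```text
knob (array([0.5019, 0.1692, 0.1581]), [np.float64(0.0002687953240406179), np.float64(0.00026879532404048146)])
bar knob end (array([0.5394, 0.1158, 0.1693]), [np.float64(0.0016852734916735653), np.float64(0.0016852734916736514)]) far (array([ 0.5818, -0.06  ,  0.168 ]), [np.float64(0.0010100946421381476), np.float64(0.0010100946421381242)])
knob@162 [0.5047 0.1666 0.162 ] [0.5003 0.1717 0.162 ]
sc (30, 390) [ 0.5267 -0.1123  0.012 ]
sc (170, 465) [ 0.6519 -0.0793  0.012 ]
sc (352, 205) [0.5783 0.2039 0.012 ]
sd (418, 432) [0.5752 0.2053 0.012 ]
sd (600, 462) [0.4512 0.1715 0.012 ]
sd (508, 150) [ 0.6443 -0.0655  0.012 ]
sd (662, 170) [ 0.5198 -0.1009  0.012 ]
```

>>> send_rows(steps=[1, 3.4, -3.3, -0.2, 0, 1, 3.4, -3.3, -0.2, 0, 1, 3.4, -3.3, -0.2, 0, 1, 3.4, -3.3, -0.2, 0, 1, 3.4, -3.3, -0.2, 0, 1, 3.4, -3.3, -0.2, 0, 1, 3.4, -3.3, -0.2, 0, 1, 3.4, -3.3, -0.2, 0, 1, 3.4, -3.3, -0.2, 0, 1, 3.4, -3.3, -0.2, 0, 1, 3.4, -3.3, -0.2, 0, 1, 3.4, -3.3, -0.2, 0], newtons=60)

```text
clock: 1.35
position: [0.4455, 0.0154, 0.2554]
ee_rot: [0.0, 0.975, 0.22, 0.0]
contact_force: [0.8, -0.0, -0.5]
width: 0.0852
gripper_force: 0.0
```

>>> send_rows(steps=[1, 3.5, -3.5, -0.2, 0, 1, 3.5, -3.5, -0.2, 0, 1, 3.5, -3.5, -0.2, 0, 1, 0, 0, 0, -8.5, 1, 0, 0, 0, -8.5, 1, 0, 0, 0, -8.5, 1, 0, 0, 0, -8.5, 1, 0, 0, 0, -8.5, 1, 0, 0, 0, -8.5, 1, 0, 0, 0, -8.5, 1, 0, 0, 0, -8.5])

```text
clock: 2.45
position: [0.4948, 0.1534, 0.2609]
ee_rot: [-0.0, 0.683, 0.73, -0.0]
contact_force: [-0.7, -0.3, -0.7]
width: 0.0852
gripper_force: 0.0
```

```bash
python3 - <<'E'
from rig import *
import cv2,numpy as np
s=get_state();print(s)
d=get_image("wrist");cv2.imwrite("pics/w1.png",d["color"][:,:,::-1])
E
```

```text
{'clock': 2.45, 'qpos': array([ 1.66247636e-01,  1.74139572e-01,  1.56857643e+00, -8.83829871e-05,
        1.39966858e+00,  1.00285083e-01]), 'qd': array([-1.00842667e-04,  3.40838442e-04, -3.90371715e-04, -8.09433447e-04,
       -8.67586118e-05, -1.46680129e+00]), 'effort': array([ 7.96207110e-03, -3.57771564e+01, -2.49315405e+01, -2.66669731e-04,
        4.65823701e-03,  1.22156963e+00]), 'position': array([0.4948157 , 0.1533663 , 0.26092765]), 'ee_rot': array([-2.05696566e-04,  6.83399616e-01,  7.30044386e-01, -3.41135399e-04]), 'contact_force': array([-0.74519219, -0.26046604, -0.69494547]), 'moment': array([0.03462974, 0.05017581, 0.04202991]), 'gripper_force': 0.0, 'width': 0.08516668467501881}
```

View pics/w1.png

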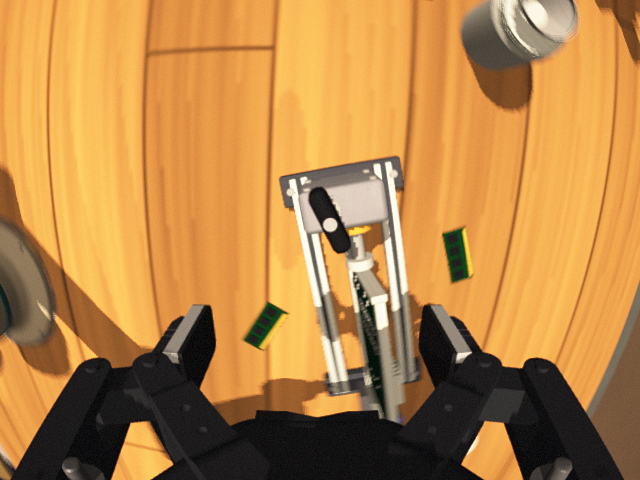

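The knob bar runs from (318,190) to (343,248) with its cap at (330,224), and bar a's top starts near (377,295). The wrist was still turning slightly, so I'll measure again now that it has settled.

```bash
cat >> h.py <<'E'
import cv2
from scipy.spatial.transform import Rotation as R
def wray(d,s,u,v):
    K=d["mtx"];x=(u-K[0,2])/K[0,0];y=(v-K[1,2])/K[1,1];r=np.hypot(x,y)
    c=np.array([np.sin(r)*x/r,np.sin(r)*y/r,np.cos(r)])
    w,a,b,e=s["ee_rot"];Rt=R.from_quat([a,b,e,w]).as_matrix();M=d["mount"]
    return s["position"]+Rt@M[:3,3],Rt@M[:3,:3]@c
def wplane(d,s,u,v,z):
    o,k=wray(d,s,u,v);return o+k*(z-o[2])/k[2]
def tool(s):
    w,a,b,e=s["ee_rot"];return R.from_quat([a,b,e,w]).as_matrix()
E
python3 - <<'E'
from rig import *
from h import *
np.set_printoptions(precision=4,suppress=True)
s=get_state();d=get_image("wrist");g=d["color"].max(2)
m=(g<45).astype(np.uint8);m[300:]=0;m[:, :290]=0;m[:,370:]=0
n,l,st,ce=cv2.connectedComponentsWithStats(m)
i=[j for j in range(1,n) if st[j,4]>150]
for j in i: print(st[j],ce[j])
j=min(i,key=lambda j:np.hypot(*(ce[j]-[330,222])))
(c,wh,a)=cv2.minAreaRect(np.argwhere(l==j)[:,::-1].astype(np.float32));print(c,wh,a)
b=cv2.boxPoints((c,wh,a));b=np.array([wplane(d,s,*p,.172) for p in b]);print(b)
c=b.mean(0);e=[b[1]-b[0],b[2]-b[1]];L=[np.linalg.norm(x) for x in e];x=e[int(np.argmax(L))]
print("c",c,"L",L,"yaw",np.degrees(np.arctan2(x[1],x[0])))
Rt=tool(s);print("pos",s["position"],"tool x yaw",np.degrees(np.arctan2(Rt[1,0],Rt[0,0])),"delta tool cm",100*Rt.T@(c-s["position"]))
E
```

```text
[ 310  188   41   65 1059] [329.3607 218.9027]
(329.6020812988281, 220.17100524902344) (69.77788543701172, 19.545021057128906) 64.35899353027344
[[0.4852 0.189  0.172 ]
 [0.4959 0.1951 0.172 ]
 [0.5188 0.1548 0.172 ]
 [0.5077 0.1481 0.172 ]]
c [0.5019 0.1718 0.172 ] L [np.float64(0.012367984369488154), np.float64(0.046369101517073234)] yaw -60.345452026917215
pos [0.4948 0.1533 0.261 ] tool x yaw 93.98706359015294 delta tool cm [1.7907 0.8399 8.8945]
```

>>> send_rows(steps=[1, 1.8, 0.84, 0, 0, 1, 0, 0, 0, -8.55, 1, 0, 0, 0, -8.55, 1, 0, 0, 0, -8.55, 1, 0, 0, 4, 0, 1, 0, 0, 4, 0, 1, 0, 0, 3.6, 0, 1, 0, 0, 0, 0])

```text
clock: 3.35
position: [0.4983, 0.171, 0.1406]
ee_rot: [-0.004, 0.508, 0.861, -0.004]
contact_force: [-0.2, -0.1, -0.1]
width: 0.0853
gripper_force: 0.0
```

>>> send_rows(steps=[-1, 0, 0, 0, 0, -1, 0, 0, 0, 0, -1, 0, 0, 0, 0, -1, 0, 0, 0, 0, -1, 0, 0, 0, 0, -1, 0, 0, 0, 0, -1, 0, 0, 0, 0, -1, 0, 0, 0, 0])

```text
clock: 4.15
position: [0.501, 0.171, 0.1464]
ee_rot: [-0.0, 0.507, 0.862, -0.001]
contact_force: [-4.7, -2.9, 7.1]
width: 0.0121
gripper_force: 60.0
```

```bash
python3 - <<'E'
from rig import *
from h import *
s=get_state();Rt=tool(s);print(s["clock"],s["position"],s["width"],s["gripper_force"],s["contact_force"],s["moment"],np.degrees(np.arctan2(Rt[1,0],Rt[0,0])),s["qpos"])
E
```

```text
4.15 [0.50102064 0.17099496 0.14642247] 0.012130550686849631 60.00882625579834 [-4.65062194 -2.86738315  7.1360693 ] [-0.37836491  0.66866279  0.02681657] 119.09290197091008 [ 1.98384964e-01  2.72321440e-01  1.73387585e+00 -1.52093080e-03
  1.13762179e+00 -3.08741201e-01]
```

>>> send_rows(steps=[-1, 0, 0, 0, -7.5, -1, 0, 0, 0, -7.5, -1, 0, 0, 0, -7.5, -1, 0, 0, 0, -7.5, -1, 0, 0, 0, -7.5, -1, 0, 0, 0, -7.5, -1, 0, 0, 0, -7.5, -1, 0, 0, 0, -7.5, -1, 0, 0, 0, -7.5, -1, 0, 0, 0, -5, -1, 0, 0, 0, 0, -1, 0, 0, 0, 0])

```text
clock: 5.35
position: [0.4997, 0.1682, 0.1464]
ee_rot: [-0.003, -0.102, 0.995, -0.003]
contact_force: [-7.3, -10.0, 10.3]
width: 0.0121
gripper_force: 60.4
```

```bash
cat > st.py <<'E'
from rig import *
from h import *
s=get_state();Rt=tool(s);print(s["clock"],s["position"],s["width"],s["gripper_force"],s["contact_force"],s["moment"],np.degrees(np.arctan2(Rt[1,0],Rt[0,0])),s["qpos"][5])
E
python3 st.py
```

```text
5.35 [0.49969035 0.16823319 0.14638242] 0.012056001554173927 60.417526960372925 [ -7.30210915 -10.01980087  10.26048161] [-1.4286673   0.87997368  0.04168311] -168.34829660288702 -1.574165102841909
```

>>> send_rows(steps=[-1, 0, 0, 0, -4, -1, 0, 0, 0, -4, -1, 0, 0, 0, 0])

```text
clock: 5.65
position: [0.4997, 0.168, 0.1465]
ee_rot: [-0.003, -0.168, 0.986, -0.003]
contact_force: [-6.6, -10.6, 10.4]
width: 0.0118
gripper_force: 79.9
```

```bash
python3 st.py
```

```text
5.65 [0.49971009 0.16800741 0.14647716] 0.011837842432809376 79.93808342143893 [ -6.58012152 -10.64134985  10.39336678] [-1.73201011  0.89820624 -1.83942071] -160.64582709586477 -1.709766551230111
```

>>> send_rows(steps=[-1, 0, 0, 0, 2.5, -0.2, 0, 0, 0, 0, -0.2, 0, 0, 0, 0, -0.2, 0, 0, 0, 0, -0.2, 0, 0, 0, 0])

```text
clock: 6.15
position: [0.5026, 0.1722, 0.1453]
ee_rot: [0.0, -0.149, 0.989, 0.0]
contact_force: [0.7, -0.4, 0.5]
width: 0.0341
gripper_force: 0.0
```

```bash
python3 st.py
```

```text
6.15 [0.50257027 0.17218814 0.14527231] 0.03411002157595793 0.0 [ 0.65693079 -0.37325488  0.54064623] [-0.02434624 -0.02369311  0.0763111 ] -162.9001157845879 -1.6703594093348195
```

>>> send_rows(steps=[-0.2, 0, 0, -5, 0, -0.2, 0, 0, -5, 0, -1, -1.07, -3.9, 0, 0, -1, -1.07, -3.9, 0, 0, -1, -1.07, -3.9, 0, 0, -1, -1.07, -3.9, 0, 3.1, -1, 0, 0, 0, 0, -1, 0, 0, 0, 0])

```text
clock: 6.95
position: [0.5893, 0.0349, 0.2447]
ee_rot: [-0.001, -0.121, 0.993, 0.0]
contact_force: [0.3, 0.4, -0.3]
width: 0.0002
gripper_force: 0.0
```

```bash
python3 st.py; python3 - <<'E'
from rig import *
import cv2
d=get_image("wrist");cv2.imwrite("pics/w2.png",d["color"][:,:,::-1])
E
```

```text
6.95 [0.58929419 0.03492501 0.2446634 ] 0.00017371376277851668 0.0 [ 0.33398885  0.38906049 -0.28324669] [-0.02636712 -0.01175091  0.01801517] -166.0930368384148 -1.8726519517392313
```

View pics/w2.png

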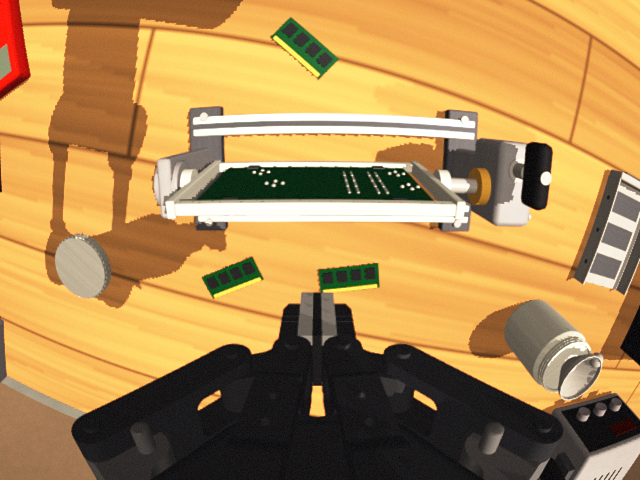

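The wrist view shows the solder side of the board, with bar a's strip between rows 203 and 220 and the shut fingertips at (318,300). The knob now lies across at (538,178). I'll compute where bar a is.

```bash
python3 - <<'E'
from rig import *
from h import *
np.set_printoptions(precision=4,suppress=True)
s=get_state();d=get_image("wrist")
o=np.array([.5553,.027,0]);S=np.array([[.970,.242,0],[-.242,.970,0],[0,0,1]])
for n,p,z in [("barfront",(316,220),.172),("barfrontL",(172,217),.172),("barfrontR",(466,222),.172),("barback",(316,203),.17),("knob",(538,178),.174),("farrail",(330,124),.018)]:
    q=wplane(d,s,*p,z);print(n,q,"stand",S@(q-o))
E
```

```text
barfront [0.568  0.0315 0.172 ] stand [0.0134 0.0013 0.172 ]
barfrontL [ 0.5872 -0.0571  0.172 ] stand [ 0.0105 -0.0893  0.172 ]
barfrontR [0.5458 0.1239 0.172 ] stand [0.0142 0.0963 0.172 ]
barback [0.5583 0.0291 0.17  ] stand [0.0034 0.0013 0.17  ]
knob [0.5034 0.1651 0.174 ] stand [-0.0169  0.1465  0.174 ]
farrail [0.5089 0.0309 0.018 ] stand [-0.0441  0.015   0.018 ]
```

>>> send_rows(steps=[-1, 0, 0, 3, 0, -1, 0, 0, 3, 0, -1, 0, 0, 2.7, 0, -1, 0, 0, 0, 0, -1, 0.6, 0, 0, 0, -1, 0.6, 0, 0, 0, -1, 0.6, 0, 0, 0, -1, 0, 0, 0, 0])

```text
clock: 7.85
position: [0.5714, 0.0308, 0.1599]
ee_rot: [0.001, -0.122, 0.993, -0.0]
contact_force: [-0.4, -0.8, 1.3]
width: 0.0001
gripper_force: 0.0
```

>>> send_rows(steps=[-1, 0.5, 0, 0, 0, -1, 0.5, 0, 0, 0, -1, 0.5, 0, 0.1, 0, -1, 0.6, 0, 0.1, 0, -1, 0.5, 0, 0.1, 0, -1, 0, 0, 0, 0])

```text
clock: 8.45
position: [0.545, 0.0245, 0.1548]
ee_rot: [-0.001, -0.122, 0.993, 0.0]
contact_force: [-0.2, -0.1, -0.3]
width: 0.0001
gripper_force: 0.0
```

```bash
python3 st.py; python3 - <<'E'
from rig import *
import cv2,numpy as np
a=get_image("scene")["color"][140:300,255:385,::-1];b=get_image("side")["color"][195:355,260:390,::-1]
f=lambda i:cv2.resize(i,None,fx=3,fy=3,interpolation=cv2.INTER_CUBIC)
cv2.imwrite("pics/c1.png",np.hstack([f(a),f(b)]))
E
```

```text
8.45 [0.5450378  0.02446008 0.1548282 ] 0.00010941091007043845 0.0 [-0.19270171 -0.06981433 -0.30482518] [ 0.02034413 -0.00085937  0.01351221] -166.03401383542942 -1.896826158486873
```

View pics/c1.png

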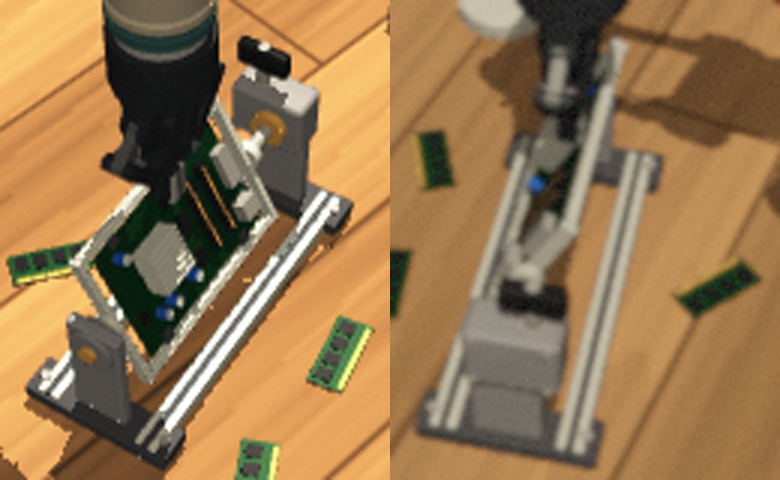

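Bar a has turned toward the robot: its near end is at (78,262) in the scene crop and (570,235) in the side crop, so the board tips at about 60°. Next I lift over the bar and press it down from above to level.

>>> send_rows(steps=[-1, -0.3, 0, 0, 0, -1, 0, 0, -3.5, 0, -1, 2, 0, 0, 0, -1, 2, 0, 0, 0, -1, 0, 0, 1.5, 0, -1, 0, 0, 1.5, 0, -1, 0.3, 0, 1, 0, -1, 0.3, 0, 1, 0, -1, 0.3, 0, 1, 0, -1, 0, 0, 0, 0])

```text
clock: 9.55
position: [0.5003, 0.0136, 0.1288]
ee_rot: [-0.002, -0.122, 0.993, 0.0]
contact_force: [0.2, 0.2, -0.3]
width: -0.0002
gripper_force: 0.0
```

```bash
python3 st.py
```

```text
9.55 [0.50027687 0.0136491  0.12881891] -0.00021142782557422759 0.0 [ 0.23011784  0.2118908  -0.27949771] [ 0.01012833  0.01980361 -0.00181869] -166.02665202248116 -1.926345324285886
```

>>> send_rows(steps=[-1, 0, 0, 0.5, 0, -1, 0, 0, 0.5, 0, -1, 0, 0, 0.45, 0, -1, 0, 0, 0, 0, -1, 0, 0, 0, 0])

```text
clock: 10.05
position: [0.5019, 0.0136, 0.1158]
ee_rot: [0.0, -0.122, 0.993, -0.0]
contact_force: [0.2, 0.5, 0.2]
width: -0.0002
gripper_force: 0.0
```

```bash
python3 st.py
```

```text
10.05 [0.50186209 0.01357315 0.11577574] -0.00020191184141133767 0.0 [0.19142863 0.47290494 0.1774849 ] [-0.02746493 -0.043805    0.010904  ] -166.02032157635318 -1.9263330495517277
```

>>> send_rows(steps=[-1, 0, 0, -4, 0, -1, 0, 0, -4, 0, -1, 0, 0, -4, 0, -1, -3, 0, 0, 0, -1, -3, 0, 0, 0, -1, 0, 0, 0, 0])

```text
clock: 10.65
position: [0.5637, 0.0286, 0.2363]
ee_rot: [0.002, -0.122, 0.993, -0.0]
contact_force: [-0.3, -0.6, 0.6]
width: -0.0
gripper_force: 0.0
```

```bash
python3 st.py; python3 - <<'E'
from rig import *
import cv2,numpy as np
d=get_image("wrist");cv2.imwrite("pics/w3.png",d["color"][:,:,::-1])
E
```

```text
10.65 [0.5636883  0.02856592 0.23628663] -1.1362180584605762e-05 0.0 [-0.32529026 -0.56244417  0.60797301] [0.00954562 0.01473981 0.01801156] -165.98480705022743 -1.8884943858065453
```

View pics/w3.png

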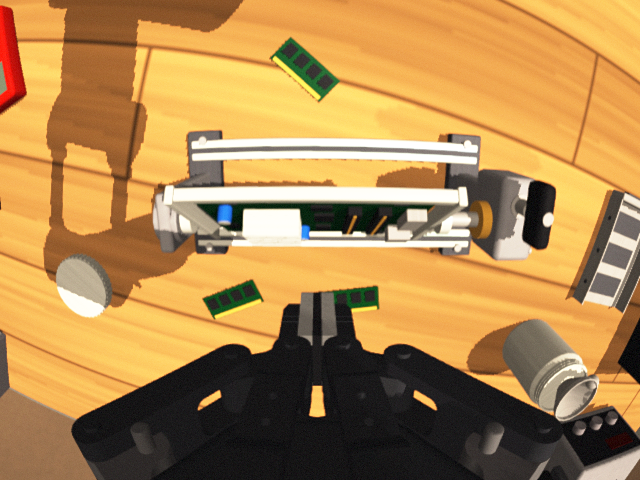

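The board isn't level: bar a is still high at row 195, so my press passed outside it. I'll measure bar a's true position.

```bash
python3 - <<'E'
from rig import *
from h import *
np.set_printoptions(precision=4,suppress=True)
s=get_state();d=get_image("wrist")
o=np.array([.5553,.027,0]);S=np.array([[.970,.242,0],[-.242,.970,0],[0,0,1]])
for z in (.172,.165,.16):
  for p in [(316,188),(316,203),(172,195),(462,195)]:
    q=wplane(d,s,*p,z);print(z,p,"stand",S@(q-o))
E
```

```text
0.172 (316, 188) stand [-0.036   0.0006  0.172 ]
0.172 (316, 203) stand [-0.0274  0.0006  0.172 ]
0.172 (172, 195) stand [-0.0335 -0.0848  0.172 ]
0.172 (462, 195) stand [-0.0332  0.0872  0.172 ]
0.165 (316, 188) stand [-0.0348  0.0006  0.165 ]
0.165 (316, 203) stand [-0.0259  0.0006  0.165 ]
0.165 (172, 195) stand [-0.0322 -0.0877  0.165 ]
0.165 (462, 195) stand [-0.0319  0.0901  0.165 ]
0.16 (316, 188) stand [-0.0339  0.0006  0.16  ]
0.16 (316, 203) stand [-0.0248  0.0006  0.16  ]
0.16 (172, 195) stand [-0.0313 -0.0898  0.16  ]
0.16 (462, 195) stand [-0.031   0.0922  0.16  ]
```

>>> send_rows(steps=[-1, 2.35, 0, 0, 0, -1, 2.3, 0, 0, 0, -1, 0, 0, 3, 0, -1, 0, 0, 3.1, 0, -1, 0.3, 0, 0.7, 0, -1, 0, 0, 0.6, 0, -1, 0.4, 0, 0.9, 0, -1, 0.5, 0, 0.9, 0, -1, 0.4, 0, 1, 0, -1, 0.2, 0, 1, 0, -1, 0.1, 0, 0.6, 0, -1, 0, 0, 0, 0])

```text
clock: 11.95
position: [0.4956, 0.0123, 0.1168]
ee_rot: [-0.001, -0.122, 0.993, 0.0]
contact_force: [-0.2, 0.6, 0.9]
width: 0.0002
gripper_force: 0.0
```

```bash
python3 st.py
```

```text
11.95 [0.49562868 0.01226049 0.11676868] 0.00021748709619750676 0.0 [-0.23756057  0.58173974  0.87279334] [-0.03849496 -0.05103314 -0.00409547] -166.0296591969737 -1.9302026213963024
```

>>> send_rows(steps=[-1, 0, 0, 0.15, 0, -1, 0, 0, 0.12, 0, -1, 0, 0, 0, 0, -1, 0, 0, 0, 0])

```text
clock: 12.35
position: [0.4967, 0.0123, 0.1153]
ee_rot: [0.0, -0.122, 0.993, -0.0]
contact_force: [0.9, 0.3, -0.3]
width: 0.0004
gripper_force: 0.0
```

>>> send_rows(steps=[-1, 0, 0, -4, 0, -1, 0, 0, -4, 0, -1, 0, 0, -4, 0, -1, 0, 0, 0, 0])

```text
clock: 12.75
position: [0.5002, 0.0119, 0.241]
ee_rot: [0.006, -0.122, 0.993, -0.002]
contact_force: [1.4, -0.3, -0.1]
width: 0.0001
gripper_force: 0.0
```

```bash
python3 st.py; python3 - <<'E'
from rig import *
import cv2,numpy as np
b=get_image("side")["color"];cv2.imwrite("pics/side2.png",b[:,:,::-1])
d=get_image("wrist");w=d["color"][:,:,::-1];cv2.imwrite("pics/w4.png",w)
b=cv2.resize(b[195:355,260:390,::-1],None,fx=3,fy=3,interpolation=cv2.INTER_CUBIC)
w=w[80:320,130:530]
cv2.imwrite("pics/c2.png",np.hstack([b,cv2.copyMakeBorder(w,0,240,0,0,cv2.BORDER_CONSTANT)]))
E
```

```text
12.75 [0.50017295 0.01192151 0.24104645] 0.0001305987324111449 0.0 [ 1.37551883 -0.32517305 -0.10306556] [ 0.01883263 -0.01212184 -0.01355454] -166.0106458147818 -1.9302096118511864
```

View pics/c2.png

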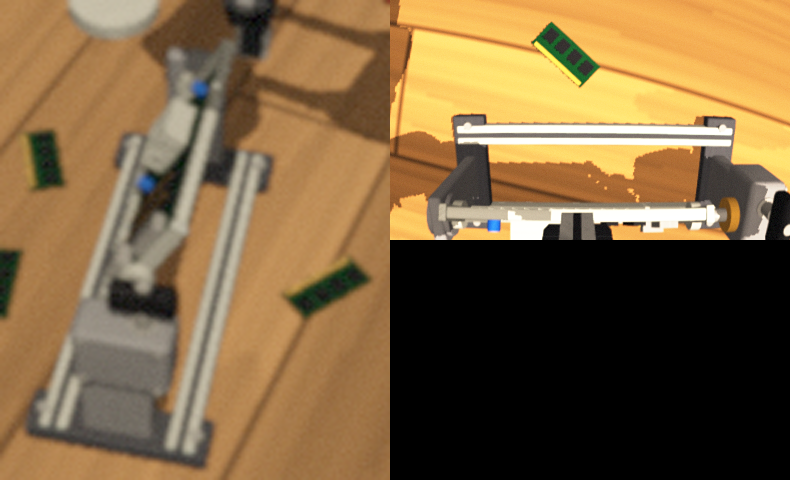

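Bar a is still up, with its near end at crop (183,232) and the board at about 60°. The fingertips are only about 9 mm half-width and slid past it. I'll press again, centred on the bar at stand x = -30 mm and following its arc.

>>> send_rows(steps=[-1, -2.7, 0, 0, 0, -1, 0, 0, 3.5, 0, -1, 0, 0, 3.4, 0, -1, 0, 0, 0, 0, -1, 0.3, 0, 0.8, 0, -1, 0.4, 0, 0.4, 0, -1, 0, 0, 0, 0])

```text
clock: 13.55
position: [0.5142, 0.0171, 0.1526]
ee_rot: [-0.002, -0.122, 0.993, 0.0]
contact_force: [0.5, 1.1, 1.1]
width: 0.0005
gripper_force: 0.0
```

```bash
python3 st.py; python3 - <<'E'
from rig import *
import cv2,numpy as np
f=lambda i:cv2.resize(i,None,fx=3,fy=3,interpolation=cv2.INTER_CUBIC)
a=get_image("scene")["color"][140:300,255:385,::-1];b=get_image("side")["color"][195:355,260:390,::-1]
cv2.imwrite("pics/c3.png",np.hstack([f(a),f(b)]))
E
```

```text
13.55 [0.51420185 0.01713794 0.15260774] 0.0005390650788176079 0.0 [0.47109461 1.07854455 1.05640497] [ 0.07317587 -0.04781804  0.00428479] -166.03011393076736 -1.9165084440978148
```

View pics/c3.png

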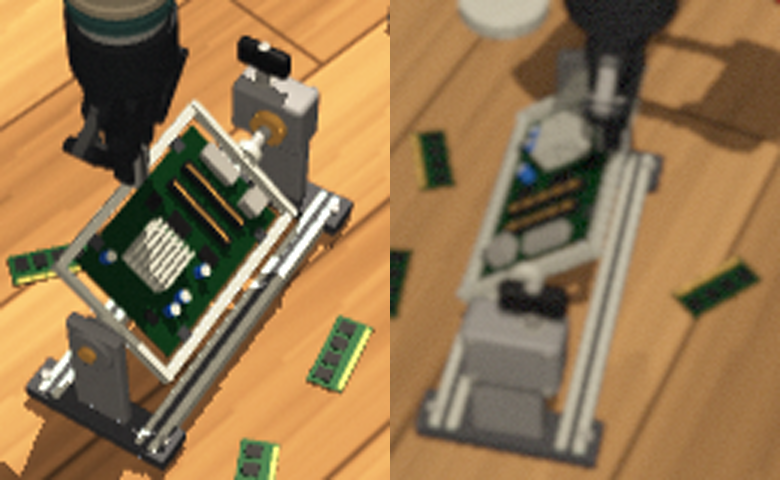

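This time it works: the finger presses on bar a (scene crop (140,180)) and the board is at about 40°. I continue down to level.

>>> send_rows(steps=[-1, 0.4, 0, 0.55, 0, -1, 0.4, 0, 0.7, 0, -1, 0.3, 0, 0.7, 0, -1, 0.2, 0, 0.7, 0, -1, 0.2, 0, 0.6, 0, -1, 0, 0, 0.4, 0, -1, 0, 0, 0, 0, -1, 0, 0, 0, 0])

```text
clock: 14.45
position: [0.5014, 0.0136, 0.1174]
ee_rot: [-0.0, -0.122, 0.993, 0.0]
contact_force: [-0.4, 0.1, 0.2]
width: 0.0002
gripper_force: 0.0
```

```bash
python3 st.py
```

```text
14.45 [0.50141568 0.01360147 0.11742895] 0.00015133873695406125 0.0 [-0.35559004  0.12615087  0.2025841 ] [-4.16877143e-02 -2.35127131e-06 -4.77604975e-03] -166.02432714611967 -1.9266669508322039
```

>>> send_rows(steps=[-1, 0, 0, 0.33, 0, -1, 0, 0, 0, 0, -1, 0, 0, 0, 0])

```text
clock: 14.75
position: [0.5014, 0.0135, 0.1143]
ee_rot: [0.0, -0.122, 0.993, -0.0]
contact_force: [-0.2, 0.3, 0.6]
width: -0.0002
gripper_force: 0.0
```

```bash
python3 st.py
```

```text
14.75 [0.50135228 0.01348713 0.11427753] -0.00022131447610908048 0.0 [-0.15054478  0.28819794  0.6088982 ] [-0.00894609  0.02725886 -0.02683511] -166.02030520377292 -1.9266516010038819
```

>>> send_rows(steps=[-1, 0, 0, -4, 0, -1, 0, 0, -4, 0, -1, 0, 0, -4, 0, -1, 4, 0, 0, 0, -1, 4, 0, 0, 0, -1, 4, 0, 0, 0, -1, 0, 0, 0, 0])

```text
clock: 15.45
position: [0.3796, -0.0155, 0.2341]
ee_rot: [-0.002, -0.121, 0.993, 0.0]
contact_force: [0.0, 0.3, 0.3]
width: -0.0001
gripper_force: 0.0
```

```bash
python3 st.py; python3 - <<'E'
from rig import *
import cv2,numpy as np
f=lambda i:cv2.resize(i,None,fx=3,fy=3,interpolation=cv2.INTER_CUBIC)
a=get_image("scene")["color"][140:300,255:385,::-1];b=get_image("side")["color"][195:355,260:390,::-1]
cv2.imwrite("pics/c4.png",np.hstack([f(a),f(b)]))
E
```

```text
15.45 [ 0.37961973 -0.01546589  0.23412387] -0.00013631424662198258 0.0 [0.01080339 0.25616763 0.27928883] [ 3.21323250e-02 -8.88061398e-05 -3.12557321e-02] -166.09641430978843 -2.036659549868347
```

View pics/c4.png

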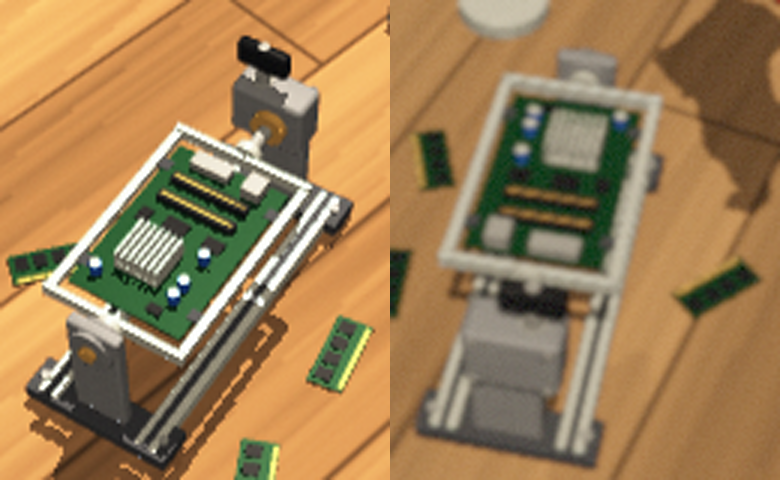

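The board now looks level with components up. Frame corners in the scene crop are (45,288), (180,124), (311,187) and (183,358), and in the side crop (508,74), (660,97), (442,260) and (622,290). I'll check their heights.

```bash
python3 - <<'E'
from h import *
np.set_printoptions(precision=4,suppress=True)
P={}
for n,a,b in [("a-",(45,288),(660,97)),("a+",(180,124),(622,290)),("b+",(311,187),(442,260)),("b-",(183,358),(508,74))]:
    P[n],r=tri(sc(*a),sd(*b));print(n,P[n],r)
d=[P["b+"]-P["a+"],P["b-"]-P["a-"]]
for x in d: print(np.linalg.norm(x),np.degrees(np.arctan2(x[2],np.hypot(*x[:2]))))
E
```

```text
a- [ 0.52   -0.0799  0.1127] [np.float64(0.0009996312504927571), np.float64(0.0009996312504928625)]
a+ [0.4715 0.103  0.111 ] [np.float64(0.0021045110007386707), np.float64(0.0021045110007386915)]
b+ [0.5914 0.1317 0.1107] [np.float64(0.00043639760432231896), np.float64(0.0004363976043224519)]
b- [ 0.636  -0.0502  0.1139] [np.float64(0.0018289293473286174), np.float64(0.001828929347328446)]
0.12338677540512447 -0.14729755065957295
0.11977454296535689 0.5643528215709694
```

>>> send_rows(steps=[-0.2, -3.25, 3.02, -0.3, 0, -0.2, -3.25, 3.02, -0.3, 0, -0.2, -3.25, 3.02, -0.3, 0, -0.2, -3.25, 3.02, -0.3, 0, -0.2, -3.25, 3.02, -0.3, 0, -0.2, 0, 0, 0, -3.1, -0.2, 0, 0, 0, 0])

```text
clock: 16.25
position: [0.5077, 0.1721, 0.2484]
ee_rot: [-0.0, -0.15, 0.989, -0.0]
contact_force: [-0.3, -0.6, -0.7]
width: 0.0341
gripper_force: 0.0
```

```bash
python3 st.py; python3 - <<'E'
from rig import *
from h import *
np.set_printoptions(precision=4,suppress=True)
s=get_state();d=get_image("wrist");cv2.imwrite("pics/w5.png",d["color"][:,:,::-1])
m=(d["color"].max(2)<45).astype(np.uint8)
n,l,st,ce=cv2.connectedComponentsWithStats(m)
for j in range(1,n):
    if st[j,4]<300: continue
    r=cv2.minAreaRect(np.argwhere(l==j)[:,::-1].astype(np.float32))
    b=np.array([wplane(d,s,*p,.172) for p in cv2.boxPoints(r)]);x=b[1]-b[0];y=b[2]-b[1]
    print(st[j],b.mean(0),np.linalg.norm(x),np.linalg.norm(y),np.degrees(np.arctan2(x[1],x[0])),np.degrees(np.arctan2(y[1],y[0])))
E
```

```text
16.25 [0.50771039 0.1721028  0.24840021] 0.034094125083674966 0.0 [-0.31709475 -0.6078859  -0.73411327] [-0.01304468  0.00605828 -0.03643656] -162.7749864972542 -1.6744104928593093
[  68  189  154   97 5119] [0.5356 0.0544 0.172 ] 0.11591846654585249 0.06407789682039287 104.74445314008943 12.615455410919875
[   43   191   597   289 64055] [0.9834 0.2847 0.172 ] 0.5788974367055703 0.6717828036089597 125.01289917067568 66.03233503118955
[303 202  22  72 641] [0.4998 0.1689 0.172 ] 0.04617339181445723 0.01130529958787658 -166.99891292200056 103.30551398768218
```

>>> send_rows(steps=[-0.2, 0.76, 0, 0, 0, -0.2, 0, 0, 0, 3, -0.2, 0, 0, 4, 0, -0.2, 0, 0, 4, 0, -0.2, 0, 0, 2.2, 0, -0.2, 0, 0, 0, 0, -1, 0, 0, 0, 0, -1, 0, 0, 0, 0, -1, 0, 0, 0, 0, -1, 0, 0, 0, 0, -1, 0, 0, 0, 0])

```text
clock: 17.4
position: [0.4996, 0.1679, 0.149]
ee_rot: [0.001, -0.122, 0.992, -0.0]
contact_force: [-1.4, -1.7, 5.9]
width: 0.0115
gripper_force: 61.4
```

```bash
python3 st.py
```

```text
17.4 [0.4996006  0.16793834 0.14896824] 0.011502343860546037 61.422672271728516 [-1.44630195 -1.72261124  5.86465119] [-0.25893786  0.21353742 -0.16891111] -165.93023837816864 -1.6234495628527696
```

>>> send_rows(steps=[-1, 0, 0, 0, 7.5, -1, 0, 0, 0, 7.5, -1, 0, 0, 0, 7.5, -1, 0, 0, 0, 7.5, -1, 0, 0, 0, 7.5, -1, 0, 0, 0, 7.5, -1, 0, 0, 0, 7.5, -1, 0, 0, 0, 7.5, -1, 0, 0, 0, 7.5, -1, 0, 0, 0, 7.5, -1, 0, 0, 0, 4, -1, 0, 0, 0, 0])

```text
clock: 18.6
position: [0.501, 0.171, 0.149]
ee_rot: [0.001, 0.537, 0.843, 0.004]
contact_force: [1.4, 6.5, 2.9]
width: 0.0119
gripper_force: 61.0
```

```bash
python3 st.py
```

```text
18.6 [0.50104168 0.17099113 0.14901444] 0.011895599490653193 60.97697138786316 [1.35913431 6.47749545 2.94446939] [ 0.98704534 -0.08504497 -0.00101247] 114.98009895396002 -0.2439824874798191
```

>>> send_rows(steps=[-1, 0, 0, 0, 3, -1, 0, 0, 0, 2, -1, 0, 0, 0, 0])

```text
clock: 18.9
position: [0.5012, 0.1711, 0.149]
ee_rot: [0.001, 0.574, 0.819, 0.004]
contact_force: [2.5, 5.8, 2.4]
width: 0.0119
gripper_force: 60.9
```

```bash
python3 st.py
```

```text
18.9 [0.5012443  0.17108759 0.14901563] 0.011915951659460095 60.93614995479584 [2.4916393  5.77542751 2.39066654] [ 1.04106689 -0.06703983 -0.0497384 ] 110.00798418314032 -0.15723775170223658
```

>>> send_rows(steps=[-0.2, 0, 0, 0, 0, -0.2, 0, 0, 0, 0, -0.2, 0, 0, 0, 0, -0.2, 0, 0, -4, 0, -0.2, 0, 0, -4, 0, -0.2, 0, 0, -4, 0, -0.2, 4, 0, 0, 0, -0.2, 4, 0, 0, 0, -0.2, 4, 0, 0, 0, -0.2, 0, 0, 0, 0])

```text
clock: 19.9
position: [0.4557, 0.2843, 0.2672]
ee_rot: [-0.001, 0.571, 0.821, 0.001]
contact_force: [0.4, -0.6, 0.4]
width: 0.0341
gripper_force: 0.0
```

```bash
python3 st.py; python3 - <<'E'
from rig import *
import cv2,numpy as np
f=lambda i:cv2.resize(i,None,fx=3,fy=3,interpolation=cv2.INTER_CUBIC)
a=get_image("scene")["color"][140:300,255:385,::-1];b=get_image("side")["color"][195:355,260:390,::-1]
cv2.imwrite("pics/c5.png",np.hstack([f(a),f(b)]))
E
```

```text
19.9 [0.45571507 0.28433502 0.26724825] 0.034106900536098037 0.0 [ 0.35542559 -0.62728391  0.42512017] [-0.028549   -0.04585892  0.00702322] 110.34360344370222 0.07111090087097274
```

View pics/c5.png

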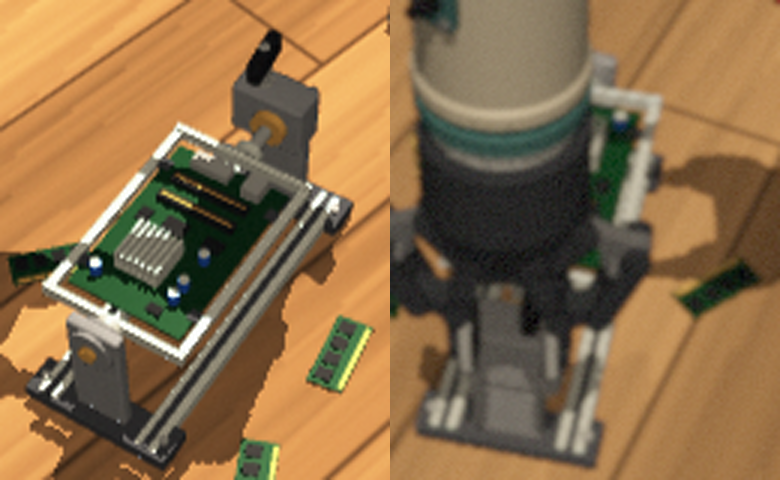

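The board is still level: its corners are unchanged at (45,288), (180,124), (311,187) and (183,358) in the scene crop. The knob is back near its starting direction at (264,58), a little past it, and the arm is clear of the stand.

```bash
python3 -c "
from rig import *
print(sign_off())"
```

```text
the job is handed in; nothing more can be done
None
```

The board is level with its component side up, to within about 0.5° when measured just before tightening. The knob was slackened to its stop and then turned tight to a little past where it started; I did not test the lock by pushing on the board. The job was handed in at about 20 s of the 61 s, and no bystander was touched on purpose, though I did not re-measure their positions.

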